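# Counter-hold the bolt for the nut runner

### The job

The nut runner is creeping round and dragging the bolt with it; it only tightens once its control box is closed and the bolt stands still. First press the control box's open cover down until it snaps fully shut, then reach down into the narrow gap behind the fixture's upright bracket, grip the hidden hex bolt head between the fingers and stop it turning. Finish while still gripping the head and holding it still, with the cover shut and the loose parts on the bench left where they are.

Things in the scene. Friction and masses are not known exactly. Their poses are not given: they have to be found in the camera images.
- fixture: Nut-running fixture on a 236 x 150 x 12 mm base, fixed. Along x: nut runner (top at z 85), bright upright bracket 6 mm thick, 120 wide, top at z 90; a gap from x -22 to +22 mm, floor at z 17, open above and at both y ends; grey backing block 12 mm thick, 120 wide, top at z 68. Origin on the bench under the bolt head's centre; x = bolt axis, from bracket to backing block; y along the gap; z up.
- bolt_head (a point): Centre of the bolt's hex head, mid-gap, 62 mm above the bench. Head 22 mm across flats, 25.4 across corners, 14 long along x, joined to the bracket by a 16 mm dia sleeve. Axes as fixture's: this frame does not turn with the bolt. The head is free above, below and on both y sides, so fingers can come down from above, one on each y side.
- bolt (a joint): Bolt angle about the fixture's x (rad). At 0 two of the head's flats are upright, facing +y and -y; repeats every 1.047. The runner turns it steadily, positive, about 0.5 rad/s, with a soft torque of about 0.12 N m; fingers closing along y with 20 N or more pull two flats parallel to themselves and stop it, from any angle.
- cover_hinge (a point): Middle of the cover's hinge line, 70 mm above the bench, on the far top edge of the control box (grey plastic, 160 mm along x, 130 along y, 70 high, open top, fixed). Axes are the box's: y along the hinge, -x across the box to its front edge 160 mm away, z up.
- cover_press (a point): Point on the cover's outer face, middle in y, 140 mm from the hinge, 20 from the free edge. The cover is a flat grey plate 160 x 130 x 6 mm; its underside passes through the hinge line. Axes turn with the cover: x along the plate towards the hinge, z out of the outer face. When shut this point is 76 mm above the bench.
- cover (a joint): Cover opening angle (rad): 0 fully shut; the free front edge swings up and back as it grows. The hinge is stiff and stays where left (about 1 N at the edge moves it). Below about 0.1 rad a snap catch resists with up to about 8 N near the edge, then (below 0.05 rad) snaps it to 0 and keeps it shut; pushed less far it stays ajar.
- spool: Grey wire spool 52 mm dia, 40 mm high, upright; bystander; origin under its centre.
- jar: Small jar 40 mm dia, 50 mm high; bystander; origin under its centre.
- rubber_ring: Black rubber ring 60 mm dia, 14 mm high, lying flat; bystander; origin under its centre.
- screwdriver: Screwdriver lying on the bench; bystander; its x axis runs along it.
- wrench: Wrench lying on the bench; bystander; its x axis runs along it.
- cast_arm: White moulded arm about 130 mm long, 22 mm high, lying flat; bystander.
- spring: Coil spring 41 mm dia, 39 mm high, upright; bystander; origin under its centre.
Things that resemble listed ones, but are neither listed nor needed, are in the scene too. What is shaped like the part that bears cover_hinge but purple is not meant.

How it is judged:
By the outcome, as a careful person would: the job done as asked, in the order asked, and still so for the second after the job is handed in, while the arm keeps its last pose, push and grip.
It also fails if it takes over 51 s, if anything falls off the work surface, if the arm or the gripper's body presses on something with over 40 N, if the wrist force passes 120 N, or if a joint passes its speed limit or range.

### The arm

A 6-joint arm with a two-finger parallel gripper is mounted at the origin on the work surface. World frame = base frame: x ahead of the robot, y to its left, z up, the work surface at z = 0. Lengths are in m, angles in rad, forces in N, time in s.
With the tool pointing down it reaches from about 0.325 to 0.775 m from the base axis. Payload 5.5 kg.
Tool frame: the origin (TCP) lies between the finger pads; the fingertips stand 22 mm ahead of it and the grasp point (between the pads) lies 3 mm ahead of it; y points along the fingers, x is the direction in which the jaws open and shut, and the axes are right-handed (so a half turn about y gives the same grasp; the last joint's range is limited). The gripper opens to 88 mm and grips with 3 to 60 N. Pads are 20 mm wide; open, the fingers measure 115 mm over their backs; the gripper's body (75 mm by 178 mm) begins 61 mm behind the grasp point.
Start: joints at [1.132, 0.091, 1.231, -0, 1.82, -0.057], TCP at [0.224, 0.557, 0.245] pointing down, gripper open.
Joint ranges: [-2.87, 2.87], [-0.86, 2.18], [0.17, 2.46], [-1.51, 4.65], [0.06, 2.69], [-2.65, 2.65]. Speed limits (rad/s): [2.57, 2.57, 3.01, 3.14, 3.14, 3.14].

### API

Orientations are given as a unit quaternion [w, x, y, z].
In Python, from rig import r gives the robot as it stands. The module is installed in compiled form; this text tells all that it offers.
- The arm moves only by the tool play_rows, never from a script. Its argument "targets" is a list of rows, each an object with "twist": the turn, a rotation vector about the tool's x, y, z in rad, a list of three; "dp": the shift along the tool's x, y, z in cm, a list of three; "gripper": the closure, from 0 (fully open) to 1 (shut). In form: [{"twist": [ax, ay, az], "dp": [x, y, z], "gripper": gripper}, ...]. A call has 1 to 10 rows; each row shifts and turns the pose as measured when the row begins, along the tool's axes as they then stand; what a row does not reach is not made up. A row lasts 1/10 s, in which the tool goes at most 50 mm and 8.59 degrees, less where a joint would pass 70% of its speed; a pose out of reach is approached as far as the arm can. A call is refused whole if a number of a shift passes 5 or a number of a turn 0.15, either way. A call with a gripper value outside its range is refused whole. The fingers move at their own pace and stop on an object; "newtons" is the grip in N (left out, the last holds). Time passes only in rows, so rows that do not move let the fingers close. It gives the time, the measured TCP pose, the force and the opening at its end, in the units of the state.
- r.get_obs(): the state, without advancing time (a new reading comes with each control period).
- r.capture(name): name is "side" or "top" or "wrist"; returns the picture (384x512x3 uint8, red, green, blue); there is no depth.
- r.camera_model(name): a dict with "fx", "fy", "cx", "cy" (pixels), "k1" (the pictures are not rectified: a ray, as slopes to the right and down, at radius r is drawn at 1 + k1 r^2 times it, then the intrinsics apply), "position" and "orientation" of the camera in the world. Camera axes: x right, y down, z forward; pixel columns grow to the right and rows downward; lengths in m; the calibration is good to about 2 mm. A picture is of the moment at which its call begins: read the wrist's pose just before it. camera_model takes no time and is no camera call; for the wrist camera it gives the pose at the moment of the call.
- r.hand_in(): hands the job in, once; it reports no verdict.
The state is a dict: "time_s": time; "joints": joint angles; "joint_vel": joint speeds; "tau": joint torques, N m; "eef_pos": TCP position; "tool_rot": TCP orientation; "contact_force": force on the tool from outside, world axes, zero at the start; "moment": the same for the moment, N m; "opening": finger opening in m.
Only numpy, scipy, OpenCV 4.12 (cv2) and the standard library are available. Lean on these libraries where they do the work, as an engineer would, in place of code of your own. Each camera call takes 0.05 s, during which the arm holds its last target.

## Working session

There is one attempt and no reset: what is moved stays moved. The work goes in short steps, Python scripts to look and compute and a tool call to move; the robot and the scene stay as the last step left them, time stands still between calls to the robot, and variables do not carry over. Pictures are saved under pics/ and viewed, and the job is handed in when it is done.

Besides the shell and the picture viewer there is one more tool, called after "Request:" as a command line: name --argument value ..., lists and objects as JSON in quotes. play_rows: Moves the arm, as the interface text tells. Its arguments: {"type":"object","properties":{"targets":{"type":"array","items":{"type":"object","properties":{"twist":{"type":"array","items":{"type":"number"}},"dp":{"type":"array","items":{"type":"number"}},"gripper":{"type":"number"}}}},"newtons":{"type":"number"}},"required":["targets"]}

```bash
mkdir -p pics
cat > h.py <<'E'
import numpy as np,cv2
from rig import r
def save(name,fn):
    m=r.camera_model(name); im=r.capture(name)
    cv2.imwrite('pics/'+fn+'.png',im[:,:,::-1]); return im,m
E
python3 - <<'E'
from h import *
import pickle
d={}
for n in ("side","top","wrist"):
    im,m=save(n,n+"0"); d[n]=m; print(n,m)
print(r.get_obs())
pickle.dump(d,open('cams.pkl','wb'))
E
```

```text
side {'fx': 353.0052915230489, 'fy': 353.0052915230489, 'cx': 252.65030330815253, 'cy': 195.20165096946437, 'k1': 0.02212253112287872, 'position': array([0.48322747, 0.78809319, 0.8074692 ]), 'orientation': array([ 0.00580707, -0.04113081,  0.91889465, -0.39231004])}
top {'fx': 468.57407235557235, 'fy': 468.57407235557235, 'cx': 250.61417819184382, 'cy': 199.26731949109856, 'k1': -0.09265689041400547, 'position': array([0.39116309, 0.00412539, 1.21766058]), 'orientation': array([ 0.04798727, -0.69964048,  0.71196585, -0.03612556])}
wrist {'fx': 342.47405109902235, 'fy': 342.47405109902235, 'cx': 259.41455170405425, 'cy': 195.5801534815476, 'k1': -0.06531861423082963, 'position': array([0.16138531, 0.58153806, 0.38383434]), 'orientation': array([0.10246125, 0.82188242, 0.55614466, 0.06865929])}
{'time_s': 0.15, 'joints': array([ 1.13236348e+00,  9.16874360e-02,  1.23158779e+00, -3.28038171e-05,
        1.81978831e+00, -5.67023243e-02]), 'joint_vel': array([-0.00166796, -0.00368447, -0.00285135, -0.00078672,  0.00100169,
       -0.00173664]), 'tau': array([ 1.94711065e-03, -4.47042990e+01, -4.06908703e+01,  6.99398085e-02,
        2.74248939e-02, -1.20122877e-04]), 'eef_pos': array([0.2234507 , 0.55664116, 0.24377781]), 'tool_rot': array([-0.58549987,  0.58605198,  0.39562264, -0.39650436]), 'contact_force': array([ 0.17239512, -0.51512575, -0.0687458 ]), 'moment': array([-0.01580763, -0.00290937, -0.05952426]), 'opening': 0.08750811754818781}
```

View pics/top0.png

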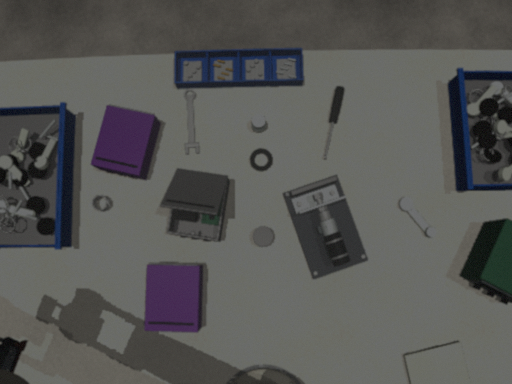

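View pics/side0.png

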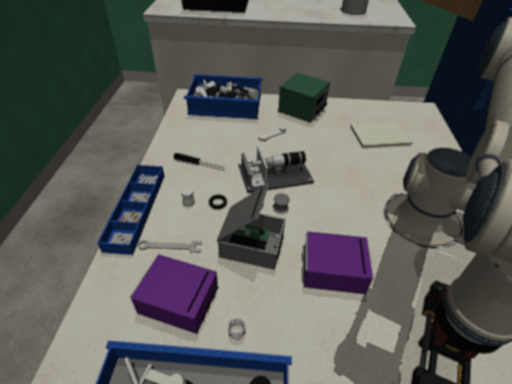

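View pics/wrist0.png

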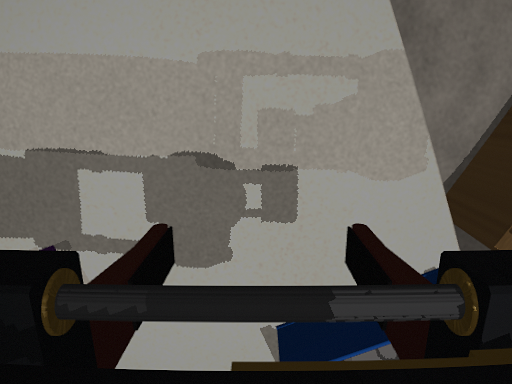

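The top view has the grey open box at about (198,205), with closed purple decoys at (125,140) and (173,297). The fixture is at (325,228), with +x up and +y left. The grey box matches the cover description. I'll enlarge both to confirm.

Run:
```python
import cv2,numpy as np
t=cv2.imread('pics/top0.png');s=cv2.imread('pics/side0.png')
def crop(im,x,y,w,h,k): return cv2.resize(im[y:y+h,x:x+w],None,fx=k,fy=k,interpolation=cv2.INTER_CUBIC)
g=lambda im:np.clip(255*(im/255.)**0.6,0,255).astype('uint8')
cv2.imwrite('pics/t_box.png',g(crop(t,150,160,90,90,6)))
cv2.imwrite('pics/t_fix.png',g(crop(t,275,170,100,110,5)))
cv2.imwrite('pics/s_both.png',g(crop(s,205,135,120,140,4)))
```

```text
(no output)
```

View pics/t_box.png

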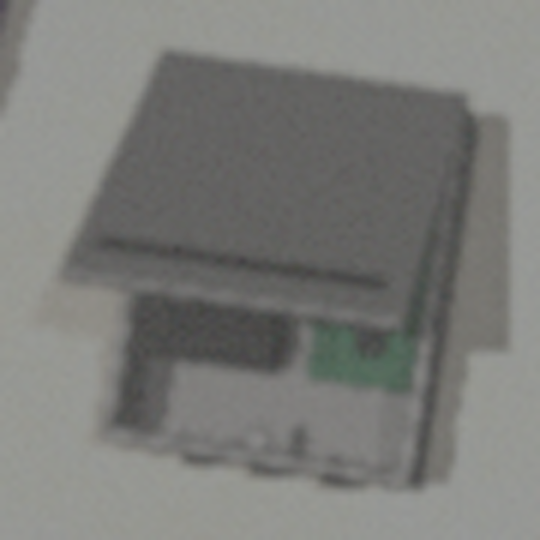

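View pics/t_fix.png

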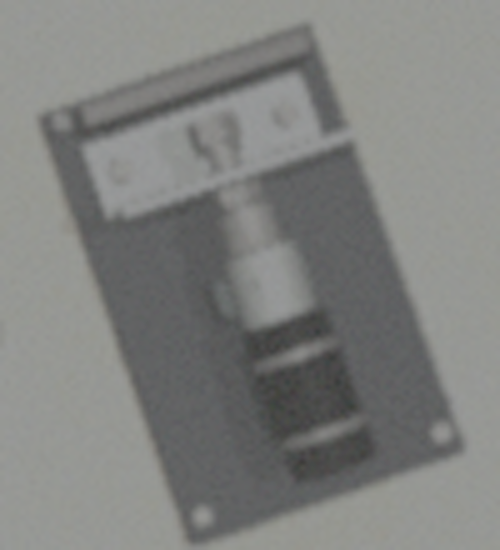

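View pics/s_both.png

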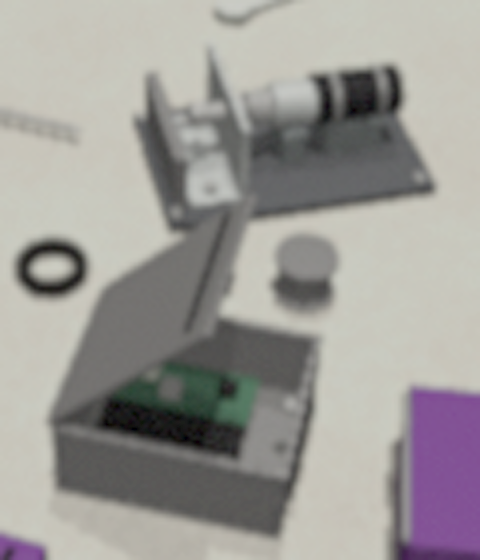

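The box is confirmed: grey, cover open, hinge on its far (+x) side and front towards the robot. The fixture's bracket, gap and backing block are clear too. Next I'll fit the poses.

```bash
cat >> h.py <<'E'
import pickle
from scipy.spatial.transform import Rotation as R
from scipy.optimize import least_squares
def proj(m,P):
    P=np.atleast_2d(P); q=m['orientation']; Rm=R.from_quat([q[1],q[2],q[3],q[0]])
    c=Rm.inv().apply(P-m['position']); u=c[:,:2]/c[:,2:]; r2=(u**2).sum(1,keepdims=True)
    u=u*(1+m['k1']*r2); return u*[m['fx'],m['fy']]+[m['cx'],m['cy']]
def boxpts(a):  # box frame: hinge origin, -x to front; returns names
    h=.065; c,s=np.cos(a),np.sin(a)
    cov=lambda d,y,t:[-d*c+t*s, y, d*s+t*c]
    return cov
def yaw(p,P): c,s=np.cos(p[2]),np.sin(p[2]); P=np.atleast_2d(np.array(P,float)); return np.c_[p[0]+c*P[:,0]-s*P[:,1],p[1]+s*P[:,0]+c*P[:,1],P[:,2]]
E
cat > fit.py <<'E'
from h import *
d=pickle.load(open('cams.pkl','rb'))
T=lambda l,o,k:np.array(l,float)/k+o
# fixture, p=(x,y,yaw,base_x0)
ft=T([(40,115),(308,25),(463,448),(190,543),(78,102),(85,125),(312,50),(308,27),(120,212),(352,135)],(275,170),5)
fs=T([(148,75),(210,50),(247,130)],(205,135),4)
def fr(p):
    b=p[3]
    W=[(b,.075,.012),(b,-.075,.012),(b-.236,-.075,.012),(b-.236,.075,.012),(.034,.06,.068),(.022,.06,.068),(.022,-.06,.068),(.034,-.06,.068),(-.025,.06,.09),(-.025,-.06,.09)]
    S=[(.028,-.06,.068),(-.025,-.06,.09),(-.025,.06,.09)]
    return np.r_[proj(d['top'],yaw(p,W))-ft, proj(d['side'],yaw(p,S))-fs]
s=least_squares(lambda p:fr(p).ravel(),[.4,-.2,.2,.05],loss='soft_l1')
print('fix',s.x.round(4));print(fr(s.x).round(1).tolist())
bt=T([(105,435),(415,485),(62,280),(405,335),(165,50),(468,95)],(150,160),6)
bs=T([(290,475),(318,340),(53,422),(250,200),(215,330)],(205,135),4)
def br(p):
    a=p[3]; c,sn=np.cos(a),np.sin(a)
    cov=lambda dd,y,t:(-dd*c+t*sn,y,.07+dd*sn+t*c)
    W=[(-.16,.065,.07),(-.16,-.065,.07),cov(.16,.065,.006),cov(.16,-.065,.006),cov(0,.065,.006),cov(0,-.065,.006)]
    S=[(-.16,.065,.07),(-.16,-.065,.07),(0,.065,.07),cov(.16,-.065,.003),cov(.16,.065,.003)]
    return np.r_[proj(d['top'],yaw(p,W))-bt, proj(d['side'],yaw(p,S))-bs]
s2=least_squares(lambda p:br(p).ravel(),[.4,.15,-.1,.8],loss='soft_l1')
print('box',s2.x.round(4));print(br(s2.x).round(1).tolist())
E
python3 fit.py
```

```text
fix [ 0.5346 -0.1438  0.3101  0.042 ]
[[-0.6, -0.5], [0.1, -0.9], [0.3, 0.7], [-0.2, 0.9], [-0.3, 0.2], [-0.1, 0.1], [0.1, -0.3], [-0.8, -0.3], [-0.0, -0.2], [0.2, -0.7], [1.0, -1.5], [0.6, -2.3], [0.2, -0.6]]
box [ 0.5958  0.1401 -0.1637  0.811 ]
[[-0.8, 0.6], [-0.5, 0.1], [-0.2, -0.3], [0.3, -0.9], [-0.2, -0.6], [0.8, -0.8], [-0.3, -0.2], [1.5, -2.4], [-0.3, 0.4], [3.0, -1.6], [0.4, 1.2]]
```

```bash
cat >> h.py <<'E'
FX=[0.5346,-0.1438,0.3101]; BX=[0.5958,0.1401,-0.1637]
def q2R(q): return R.from_quat([q[1],q[2],q[3],q[0]])
def delta(pos,yawx):
    """target TCP pos, jaw-axis world yaw (mod pi); prints twist total & dp in tool frame of now, and after rotation"""
    o=r.get_obs(); A=q2R(o['tool_rot']); M=A.as_matrix()
    cands=[]
    for k in (0,1):
        x=np.array([np.cos(yawx+k*np.pi),np.sin(yawx+k*np.pi),0]);y=np.array([0,0,-1.]);T=np.c_[x,y,np.cross(x,y)]
        cands.append(((A.inv()*R.from_matrix(T)).as_rotvec(),T))
    tw,T=min(cands,key=lambda c:np.linalg.norm(c[0]))
    dw=np.array(pos)-o['eef_pos']
    print('t',round(o['time_s'],2),'pos',o['eef_pos'].round(4),'F',o['contact_force'].round(1),'open',round(o['opening'],4),'j',o['joints'].round(2))
    print('toolx yaw',round(np.arctan2(M[1,0],M[0,0]),3),'tooly',M[:,1].round(3),'twist',tw.round(3),'dp cm now',(100*A.inv().apply(dw)).round(2),'dp cm after twist',(100*T.T@dw).round(2))
    return A,T
E
python3 - <<'E'
from h import *
b=BX; print(yaw(b,[(-.09,0,.25)]), yaw(b,[(-.14,0,.098)]))
for k in (0,):
    delta(yaw(b,[(-.085,0,.22)])[0], b[2]+np.pi/2)
    delta([*FX[:2],.2], FX[2]+np.pi/2)
E
```

```text
[[0.50700321 0.15476729 0.25      ]] [[0.45767165 0.16291578 0.098     ]]
t 0.15 pos [0.2235 0.5566 0.2438] F [ 0.2 -0.5 -0.1] open 0.0875 j [ 1.13  0.09  1.23 -0.    1.82 -0.06]
toolx yaw 1.189 tooly [-0.001 -0.001 -1.   ] twist [-0.    -0.218 -0.001] dp cm now [-26.62   2.41 -41.77] dp cm after twist [-35.03   2.38 -35.03]
t 0.15 pos [0.2235 0.5566 0.2438] F [ 0.2 -0.5 -0.1] open 0.0875 j [ 1.13  0.09  1.23 -0.    1.82 -0.06]
toolx yaw 1.189 tooly [-0.001 -0.001 -1.   ] twist [-0.001 -0.692 -0.001] dp cm now [-53.4    4.45 -54.97] dp cm after twist [-76.2    4.38  -8.26]
```

Request:
play_rows --targets '[{"twist":[0,-0.109,0],"dp":[0,-1,0],"gripper":1},{"twist":[0,-0.109,0],"dp":[0,-1,0],"gripper":1},{"twist":[0,0,0],"dp":[-3.3,0,-3.3],"gripper":1},{"twist":[0,0,0],"dp":[-3.3,0,-3.3],"gripper":1},{"twist":[0,0,0],"dp":[-3.3,0,-3.3],"gripper":1},{"twist":[0,0,0],"dp":[-3.3,0,-3.3],"gripper":1},{"twist":[0,0,0],"dp":[-3.3,0,-3.3],"gripper":1},{"twist":[0,0,0],"dp":[-3.3,0,-3.3],"gripper":1}]' --newtons 20

```text
time_s: 0.95
eef_pos: [0.3899, 0.327, 0.2593]
tool_rot: [-0.534, 0.535, 0.46, -0.466]
contact_force: [0.2, 0.6, -0.2]
opening: 0.0273
```

Run:
```python
from h import *
b=BX
delta(yaw(b,[(-.09,0,.26)])[0], b[2]+np.pi/2)
im,m=save('wrist','w1');save('side','s1')
```

```text
t 0.95 pos [0.3899 0.327  0.2593] F [ 0.2  0.6 -0.2] open 0.0273 j [ 0.63 -0.14  1.43 -0.    1.86 -0.8 ]
toolx yaw 1.428 tooly [-0.006 -0.008 -1.   ] twist [-0.005  0.021 -0.008] dp cm now [-15.38  -0.   -14.05] dp cm after twist [-15.08  -0.07 -14.36]
```

View pics/w1.png

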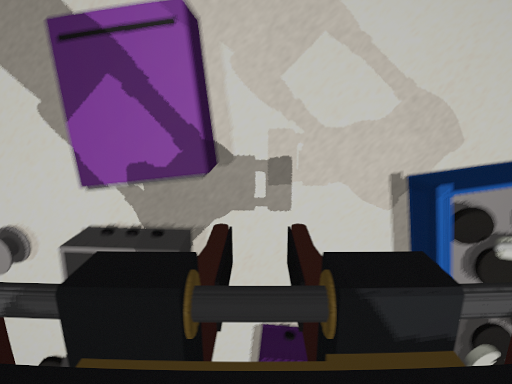

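View pics/s1.png

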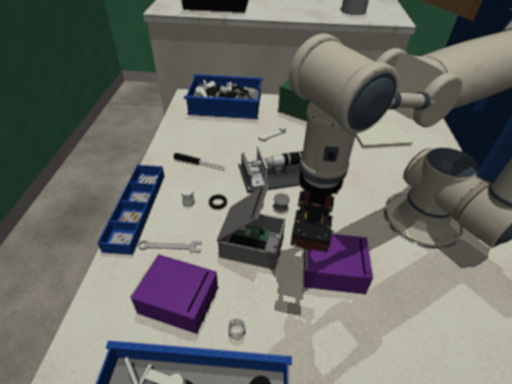

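The gripper is over the bench beside the box, level and nearly closed, and the cover is still open. Next I'll go over the cover.

Request:
play_rows --targets '[{"twist":[0,0.02,0],"dp":[-3.0,0,-2.8],"gripper":1},{"twist":[0,0,0],"dp":[-3.0,0,-2.9],"gripper":1},{"twist":[0,0,0],"dp":[-3.0,0,-2.9],"gripper":1},{"twist":[0,0,0],"dp":[-3.0,0,-2.9],"gripper":1},{"twist":[0,0,0],"dp":[-3.0,0,-2.9],"gripper":1},{"twist":[0,0,0],"dp":[0,0,0],"gripper":1}]'

```text
time_s: 1.65
eef_pos: [0.5116, 0.1494, 0.2579]
tool_rot: [-0.54, 0.54, 0.452, -0.46]
contact_force: [-0.6, 0.6, -0.3]
opening: 0.0006
```

Run:
```python
from h import *
b=BX
delta(yaw(b,[(-.09,0,.20)])[0], b[2]+np.pi/2)
im,m=save('side','s2')
o=r.get_obs();print(m['position'])
# box-frame position of the TCP
p=o['eef_pos'][:2]-b[:2];c,s=np.cos(b[2]),np.sin(b[2]);print('box xy',c*p[0]+s*p[1],-s*p[0]+c*p[1],'tip z',o['eef_pos'][2]-.022)
cv2.imwrite('pics/s2c.png',cv2.resize(cv2.imread('pics/s2.png')[120:290,190:340],None,fx=4,fy=3.5))
```

```text
t 1.65 pos [0.5116 0.1494 0.2579] F [-0.6  0.6 -0.3] open 0.0006 j [ 0.22 -0.08  1.38 -0.01  1.85 -1.18]
toolx yaw 1.403 tooly [-0.008 -0.008 -1.   ] twist [-0.007 -0.004 -0.009] dp cm now [0.5  5.79 0.51] dp cm after twist [0.45 5.79 0.54]
[0.48322747 0.78809319 0.8074692 ]
box xy -0.08584246188090847 -0.002876119255642462 tip z 0.23600080086803873
```

View pics/s2c.png

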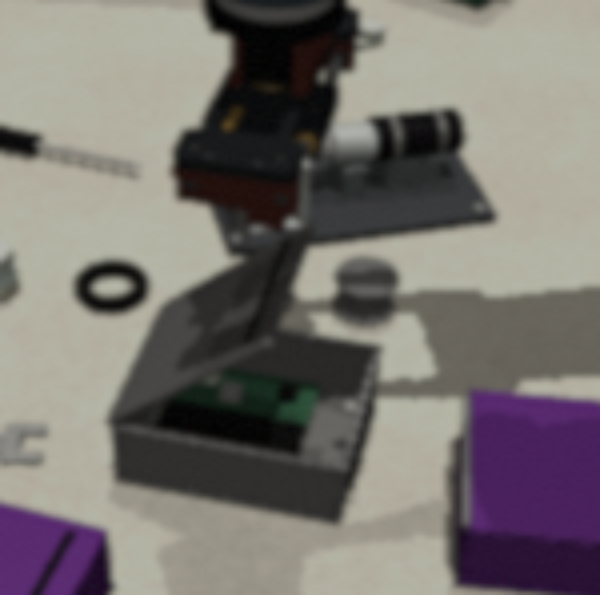

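The closed fingers are above the cover's outer face. I'll press down along the cover's arc.

Request:
play_rows --targets '[{"twist":[-0.007,-0.004,-0.009],"dp":[0.2,3.4,0.2],"gripper":1},{"twist":[0,0,0],"dp":[0,2.0,0.2],"gripper":1},{"twist":[0,0,0],"dp":[0,1.5,1.1],"gripper":1},{"twist":[0,0,0],"dp":[0,1.5,1.0],"gripper":1},{"twist":[0,0,0],"dp":[0,1.5,0.8],"gripper":1},{"twist":[0,0,0],"dp":[0,1.5,0.6],"gripper":1}]'

```text
time_s: 2.3
eef_pos: [0.4687, 0.1689, 0.1428]
tool_rot: [0.538, -0.536, -0.462, 0.457]
contact_force: [0.9, 0.4, -0.1]
opening: 0.0005
```

Run:
```python
from h import *
b=BX
delta(yaw(b,[(-.135,0,.096)])[0], b[2]+np.pi/2)
im,m=save('side','s3')
o=r.get_obs()
p=o['eef_pos'][:2]-b[:2];c,s=np.cos(b[2]),np.sin(b[2]);print('box xy',c*p[0]+s*p[1],-s*p[0]+c*p[1],'tip z',o['eef_pos'][2]-.022)
cv2.imwrite('pics/s3c.png',cv2.resize(cv2.imread('pics/s3.png')[120:290,190:340],None,fx=4,fy=3.5))
```

```text
t 2.3 pos [0.4687 0.1689 0.1428] F [ 0.9  0.4 -0.1] open 0.0005 j [ 0.27 -0.19  1.68  0.01  1.64 -1.14]
toolx yaw 1.416 tooly [ 0.004  0.006 -1.   ] twist [0.003 0.009 0.007] dp cm now [-0.8   4.67  0.51] dp cm after twist [-0.77  4.68  0.49]
box xy -0.131821997341957 0.007505215363204903 tip z 0.11781370875926658
```

View pics/s3c.png

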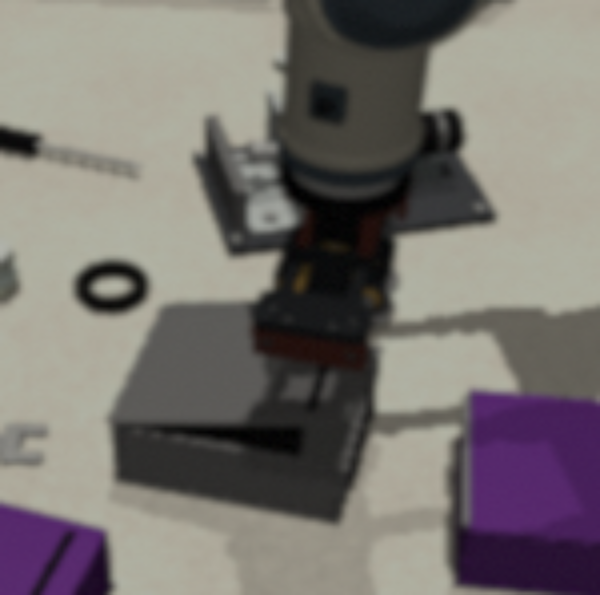

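The cover is following down and is at roughly 0.25 rad. I'll finish the press through the catch.

Request:
play_rows --targets '[{"twist":[0,0,0],"dp":[-0.3,1.4,0.4],"gripper":1},{"twist":[0,0,0],"dp":[-0.2,1.2,0],"gripper":1},{"twist":[0,0,0],"dp":[0,1.0,0],"gripper":1},{"twist":[0,0,0],"dp":[0,0.7,0],"gripper":1},{"twist":[0,0,0],"dp":[0,0.5,0],"gripper":1}]'

```text
time_s: 2.85
eef_pos: [0.461, 0.1695, 0.0972]
tool_rot: [0.537, -0.534, -0.464, 0.459]
contact_force: [-18.3, -7.8, 43.2]
opening: 0.0001
```

Run:
```python
from h import *
b=BX
delta(yaw(b,[(-.135,0,.096)])[0], b[2]+np.pi/2)
```

```text
t 2.85 pos [0.461  0.1695 0.0972] F [-18.3  -7.8  43.2] open 0.0001 j [ 0.28 -0.19  1.76  0.01  1.56 -1.14]
toolx yaw 1.423 tooly [ 0.003  0.007 -1.   ] twist [0.002 0.016 0.008] dp cm now [-0.71  0.11 -0.27] dp cm after twist [-0.71  0.12 -0.28]
```

The fingertips are at z ≈ 75 mm with a firm reaction, so the cover is bottomed out. I'll lift off and check it.

Request:
play_rows --targets '[{"twist":[0,0,0],"dp":[0,-1.0,0],"gripper":1},{"twist":[0,0,0],"dp":[0,-4.5,0],"gripper":1},{"twist":[0,0,0],"dp":[0,-4.5,0],"gripper":0.9},{"twist":[0,0,0],"dp":[0,-4.5,0],"gripper":0},{"twist":[0,0,0],"dp":[-4,0,0],"gripper":0},{"twist":[0,0,0],"dp":[-4,0,0],"gripper":0},{"twist":[0,0,0],"dp":[-4,0,0],"gripper":0},{"twist":[0,0,0],"dp":[-4,0,0],"gripper":0},{"twist":[0,0,0],"dp":[0,0,0],"gripper":0}]'

```text
time_s: 3.75
eef_pos: [0.4389, 0.0085, 0.2511]
tool_rot: [-0.534, 0.535, 0.469, -0.458]
contact_force: [-0.4, 1.5, -1.2]
opening: 0.0527
```

Run:
```python
from h import *
delta([*FX[:2],.23], FX[2]+np.pi/2)
save('side','s4');save('top','t4')
a=cv2.resize(cv2.imread('pics/s4.png')[120:290,190:340],None,fx=3,fy=3)
c=cv2.resize(cv2.imread('pics/t4.png')[150:260,140:240],None,fx=3,fy=3)
o=np.zeros((510,770,3),np.uint8);o[:510,:450]=a;o[:330,460:760]=c
cv2.imwrite('pics/c4.png',o)
```

```text
t 3.75 pos [0.4389 0.0085 0.2511] F [-0.4  1.5 -1.2] open 0.0527 j [-0.07 -0.35  1.63  0.01  1.86 -1.49]
toolx yaw 1.429 tooly [ 0.013  0.009 -1.   ] twist [ 0.013 -0.452  0.007] dp cm now [-13.74   2.1  -11.61] dp cm after twist [-17.42   2.11  -4.47]
```

View pics/c4.png

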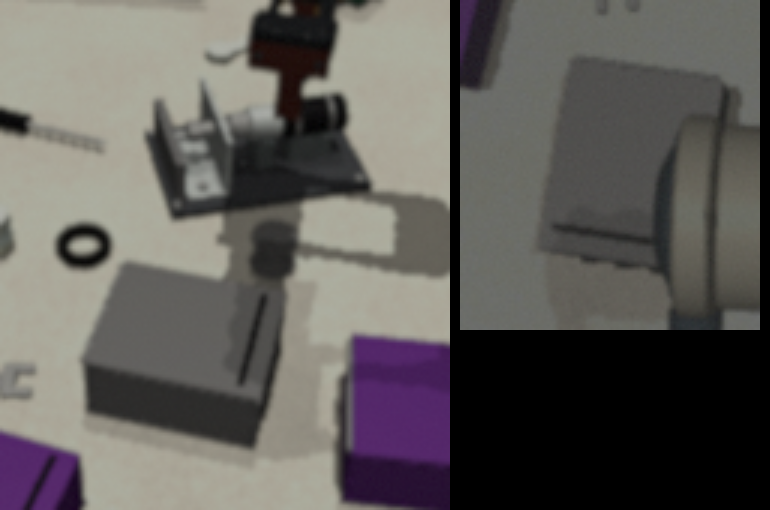

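The cover is flat on the box with no gap. Next I'll rotate and take a wrist look at the fixture from just beyond the bolt to refine its pose.

Request:
play_rows --targets '[{"twist":[0.01,-0.15,0.007],"dp":[0,0,0],"gripper":0},{"twist":[0,-0.15,0],"dp":[0,0,0],"gripper":0},{"twist":[0,-0.15,0],"dp":[0,0,0],"gripper":0},{"twist":[0,0,0],"dp":[-3.5,0,-2.7],"gripper":0},{"twist":[0,0,0],"dp":[-3.5,0,-2.7],"gripper":0},{"twist":[0,0,0],"dp":[-3.5,0,-2.7],"gripper":0},{"twist":[0,0,0],"dp":[-3.5,0,-2.7],"gripper":0},{"twist":[0,0,0],"dp":[-3.4,0,-2.6],"gripper":0},{"twist":[0,0,0],"dp":[0,0,0],"gripper":0},{"twist":[0,0,0],"dp":[0,0,0],"gripper":0}]'

```text
time_s: 4.85
eef_pos: [0.634, -0.0961, 0.2443]
tool_rot: [-0.411, 0.404, 0.581, -0.575]
contact_force: [0.6, 0.4, 0.7]
opening: 0.0878
```

Run:
```python
from h import *
delta([*FX[:2],.23], FX[2]+np.pi/2)
im,m=save('wrist','w5');pickle.dump(m,open('w5.pkl','wb'))
W=yaw(FX,[(.022,.06,.068),(.022,-.06,.068),(.034,.06,.068),(.034,-.06,.068),(-.022,.06,.09),(-.022,-.06,.09),(0,0,.062)])
print(proj(m,W).round(0).tolist())
cv2.imwrite('pics/w5b.png',cv2.resize(cv2.imread('pics/w5.png'),None,fx=1.5,fy=1.5))
```

```text
t 4.85 pos [ 0.634  -0.0961  0.2443] F [0.6 0.4 0.7] open 0.0878 j [-0.21  0.21  1.1   0.01  1.84 -2.12]
toolx yaw 1.913 tooly [-0.003  0.013 -1.   ] twist [0.002 0.032 0.013] dp cm now [-1.18  1.39 10.97] dp cm after twist [-1.51  1.43 10.92]
[[310.0, 88.0], [175.0, 83.0], [309.0, 101.0], [175.0, 97.0], [318.0, 30.0], [168.0, 25.0], [244.0, 60.0]]
```

View pics/w5b.png

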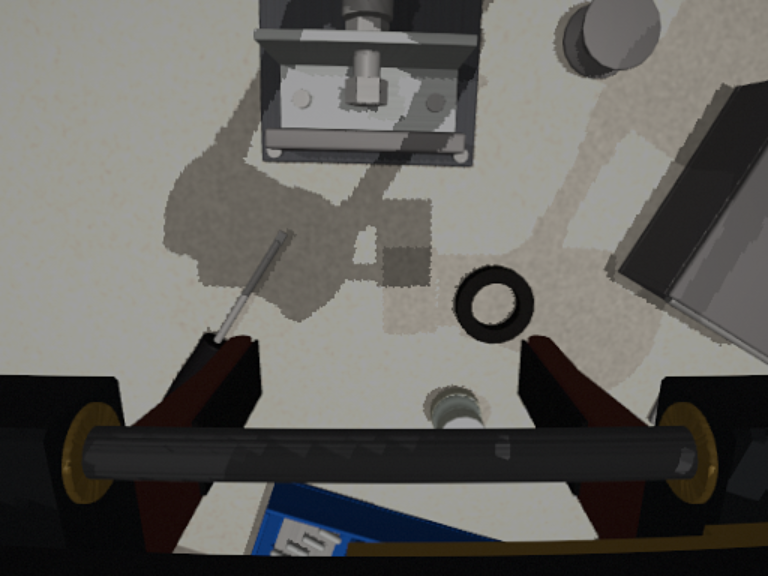

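The wrist view shows the bolt head at about (245,60) in the raw picture, exactly where the fit predicts. I'll refine with the bracket and block corners.

Run:
```python
from h import *
m=pickle.load(open('w5.pkl','rb'))
c=cv2.imread('pics/w5.png')[0:120,155:335]; cv2.imwrite('pics/w5c.png',cv2.resize(c,None,fx=4.4,fy=4.4,interpolation=cv2.INTER_CUBIC))
```

```text
(no output)
```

View pics/w5c.png

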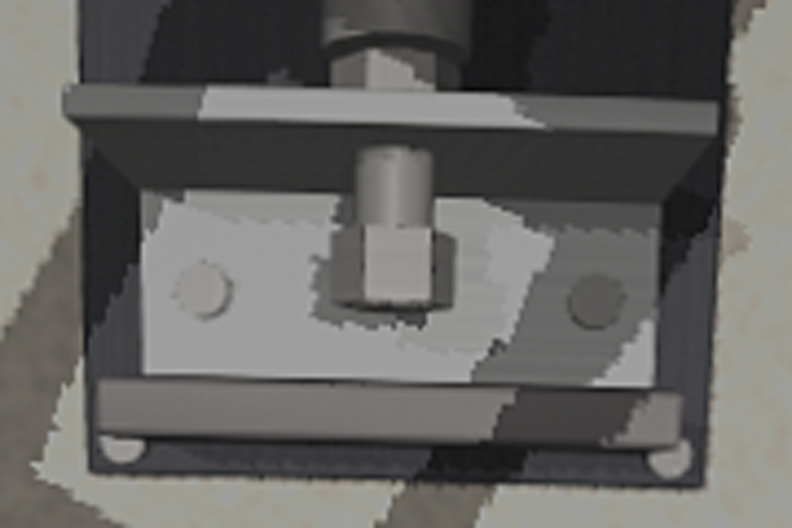

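Run:
```python
from h import *
m=pickle.load(open('w5.pkl','rb'))
px=np.array([(75,121),(717,133),(63,88),(717,102),(100,378),(681,392),(100,430),(681,446)],float)/4.4+(155,0)
W=[(-.022,-.06,.09),(-.022,.06,.09),(-.028,-.06,.09),(-.028,.06,.09),(.022,-.06,.068),(.022,.06,.068),(.034,-.06,.068),(.034,.06,.068)]
f=lambda p:(proj(m,yaw(p,W))-px)
s=least_squares(lambda p:f(p).ravel(),FX,loss='soft_l1',f_scale=1);print(s.x.round(4));print(f(s.x).round(1).tolist())
print(proj(m,yaw(s.x,[(0,0,.062)])),f(FX).round(1).tolist())
delta([*s.x[:2],.2], s.x[2]+np.pi/2)
```

```text
[ 0.5357 -0.1424  0.3217]
[[-3.0, -0.1], [0.6, 0.4], [-0.5, -0.5], [1.0, -0.4], [-1.2, -0.2], [1.7, -0.6], [-0.8, 1.9], [1.0, 0.9]]
[[244.58454361  61.75881146]] [[-3.9, -2.9], [-0.2, -0.6], [-1.3, -3.4], [0.3, -1.4], [-2.7, -2.7], [0.4, -1.5], [-2.4, -0.6], [-0.5, 0.0]]
t 4.9 pos [ 0.6335 -0.0959  0.2436] F [-0.9 -0.1 -0.8] open 0.0881 j [-0.21  0.21  1.1   0.01  1.84 -2.12]
toolx yaw 1.913 tooly [-0.003  0.013 -1.   ] twist [0.001 0.02  0.013] dp cm now [-1.15  4.33 10.78] dp cm after twist [-1.32  4.36 10.75]
```

Request:
play_rows --targets '[{"twist":[0,0.02,0.013],"dp":[-0.3,0.8,2.7],"gripper":0},{"twist":[0,0,0],"dp":[-0.3,0.8,2.7],"gripper":0},{"twist":[0,0,0],"dp":[-0.3,0.8,2.7],"gripper":0},{"twist":[0,0,0],"dp":[-0.3,0.8,2.6],"gripper":0},{"twist":[0,0,0],"dp":[0,0,0],"gripper":0},{"twist":[0,0,0],"dp":[0,0,0],"gripper":0}]'

```text
time_s: 5.5
eef_pos: [0.5301, -0.1329, 0.2146]
tool_rot: [-0.408, 0.413, 0.578, -0.574]
contact_force: [0.1, -0.9, 0.1]
opening: 0.0877
```

```bash
sed -i 's/^FX=.*;/FX=[0.5354,-0.1427,0.319];/' h.py
python3 - <<'E'
from h import *
delta([*FX[:2],.13], FX[2]+np.pi/2)
E
```

```text
t 5.5 pos [ 0.5301 -0.1329  0.2146] F [ 0.1 -0.9  0.1] open 0.0877 j [-0.31 -0.07  1.44  0.    1.76 -2.21]
toolx yaw 1.903 tooly [ 0.01  -0.001 -1.   ] twist [ 0.009  0.013 -0.004] dp cm now [-1.07  8.46 -0.11] dp cm after twist [-1.1   8.46 -0.2 ]
```

Request:
play_rows --targets '[{"twist":[0.009,0.013,-0.004],"dp":[-1.1,3.0,-0.2],"gripper":0},{"twist":[0,0,0],"dp":[0,3.0,0],"gripper":0},{"twist":[0,0,0],"dp":[0,0,0],"gripper":0},{"twist":[0,0,0],"dp":[0,0,0],"gripper":0}]'

```text
time_s: 5.9
eef_pos: [0.5392, -0.139, 0.1601]
tool_rot: [-0.409, 0.416, 0.576, -0.572]
contact_force: [-0.5, -0.2, -0.3]
opening: 0.0877
```

Run:
```python
from h import *
delta([*FX[:2],.065], FX[2]+np.pi/2)
save('side','s6')
cv2.imwrite('pics/s6c.png',cv2.resize(cv2.imread('pics/s6.png')[90:240,200:340],None,fx=4,fy=4))
```

```text
t 5.9 pos [ 0.5392 -0.139   0.1601] F [-0.5 -0.2 -0.3] open 0.0877 j [-0.31 -0.04  1.51  0.    1.66 -2.21]
toolx yaw 1.895 tooly [ 0.011 -0.002 -1.   ] twist [ 0.01   0.005 -0.005] dp cm now [-0.18  9.51  0.57] dp cm after twist [-0.24  9.51  0.47]
```

View pics/s6c.png

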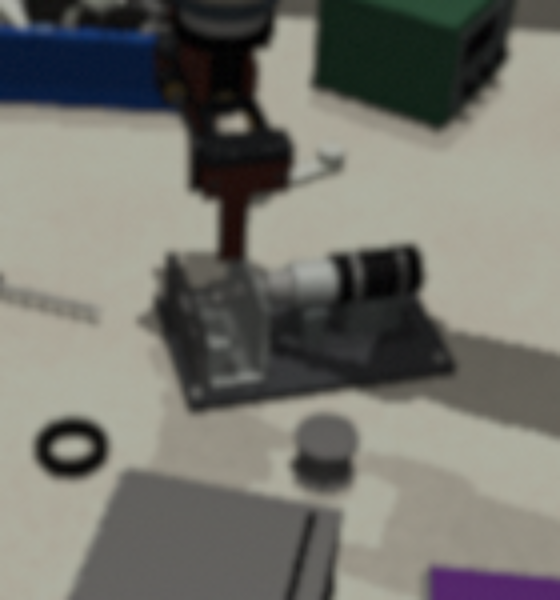

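Request:
play_rows --targets '[{"twist":[0.01,0.005,-0.005],"dp":[-0.24,1.0,0.5],"gripper":0},{"twist":[0,0,0],"dp":[0,1.0,0],"gripper":0},{"twist":[0,0,0],"dp":[0,0,0],"gripper":0}]'

```text
time_s: 6.25
eef_pos: [0.5367, -0.1429, 0.1424]
tool_rot: [-0.412, 0.416, 0.574, -0.573]
contact_force: [0.5, -0.5, 0.1]
opening: 0.0879
```

Run:
```python
from h import *
delta([*FX[:2],.065], FX[2]+np.pi/2)
```

```text
t 6.25 pos [ 0.5367 -0.1429  0.1424] F [ 0.5 -0.5  0.1] open 0.0879 j [-0.32 -0.03  1.53 -0.    1.63 -2.21]
toolx yaw 1.891 tooly [ 0.004 -0.002 -1.   ] twist [ 0.003  0.001 -0.003] dp cm now [0.08 7.74 0.14] dp cm after twist [0.06 7.74 0.11]
```

Request:
play_rows --targets '[{"twist":[0.003,0,-0.003],"dp":[0,1.5,0.1],"gripper":0},{"twist":[0,0,0],"dp":[0,1.5,0],"gripper":0},{"twist":[0,0,0],"dp":[0,1.2,0],"gripper":0},{"twist":[0,0,0],"dp":[0,0,0],"gripper":0}]'

```text
time_s: 6.65
eef_pos: [0.5354, -0.1433, 0.0963]
tool_rot: [-0.414, 0.414, 0.573, -0.573]
contact_force: [-0.0, -0.5, -0.7]
opening: 0.0878
```

Run:
```python
from h import *
delta([*FX[:2],.065], FX[2]+np.pi/2)
```

```text
t 6.65 pos [ 0.5354 -0.1433  0.0963] F [-0.  -0.5 -0.7] open 0.0878 j [-0.32 -0.01  1.6   0.    1.55 -2.21]
toolx yaw 1.89 tooly [-0.001  0.001 -1.   ] twist [-0.     0.     0.001] dp cm now [ 0.06  3.13 -0.02] dp cm after twist [ 0.06  3.13 -0.02]
```

The descent is clear with no contact. I'll go the last 3 cm and then grip.

Request:
play_rows --targets '[{"twist":[0,0,0],"dp":[0,1.2,0],"gripper":0},{"twist":[0,0,0],"dp":[0,1.2,0],"gripper":0},{"twist":[0,0,0],"dp":[0,0.6,0],"gripper":0},{"twist":[0,0,0],"dp":[0,0,0],"gripper":0}]'

```text
time_s: 7.05
eef_pos: [0.535, -0.1432, 0.0629]
tool_rot: [0.415, -0.413, -0.573, 0.573]
contact_force: [0.3, -0.4, -0.1]
opening: 0.0874
```

Run:
```python
from h import *
delta([*FX[:2],.065], FX[2]+np.pi/2)
im,m=save('wrist','w7'); save('side','s7')
cv2.imwrite('pics/s7c.png',cv2.resize(cv2.imread('pics/s7.png')[90:240,200:340],None,fx=4,fy=4))
```

```text
t 7.05 pos [ 0.535  -0.1432  0.0629] F [ 0.3 -0.4 -0.1] open 0.0874 j [-0.32  0.01  1.64  0.    1.5  -2.21]
toolx yaw 1.89 tooly [-0.002  0.001 -1.   ] twist [-0.001  0.     0.001] dp cm now [ 0.03 -0.21 -0.05] dp cm after twist [ 0.03 -0.21 -0.06]
```

View pics/w7.png

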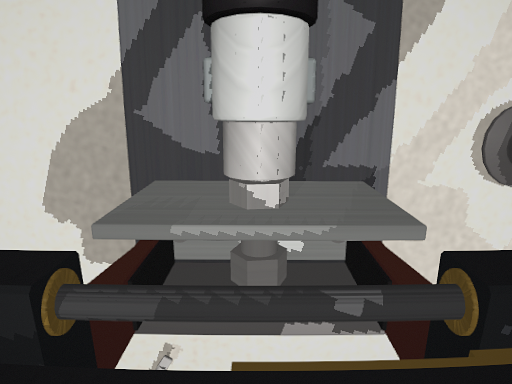

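View pics/s7c.png

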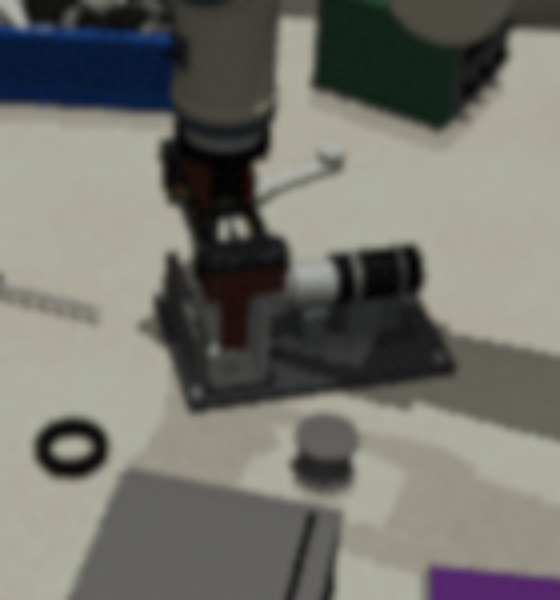

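The fingers straddle the head at about (259,263), centred and inside the gap. I'll grip at 40 N, moving up 2 mm first.

Request:
play_rows --targets '[{"twist":[0,0,0],"dp":[0,-0.2,0],"gripper":0},{"twist":[0,0,0],"dp":[0,0,0],"gripper":1},{"twist":[0,0,0],"dp":[0,0,0],"gripper":1},{"twist":[0,0,0],"dp":[0,0,0],"gripper":1},{"twist":[0,0,0],"dp":[0,0,0],"gripper":1},{"twist":[0,0,0],"dp":[0,0,0],"gripper":1},{"twist":[0,0,0],"dp":[0,0,0],"gripper":1},{"twist":[0,0,0],"dp":[0,0,0],"gripper":1},{"twist":[0,0,0],"dp":[0,0,0],"gripper":1}]' --newtons 40

```text
time_s: 8.05
eef_pos: [0.5369, -0.1438, 0.0691]
tool_rot: [-0.413, 0.416, 0.574, -0.573]
contact_force: [-0.2, -0.7, -0.2]
opening: 0.0269
```

Request:
play_rows --targets '[{"twist":[0,0,0],"dp":[0,0,0],"gripper":1},{"twist":[0,0,0],"dp":[0,0,0],"gripper":1},{"twist":[0,0,0],"dp":[0,0,0],"gripper":1},{"twist":[0,0,0],"dp":[0,0,0],"gripper":1},{"twist":[0,0,0],"dp":[0,0,0],"gripper":1}]'

```text
time_s: 8.55
eef_pos: [0.5367, -0.143, 0.0692]
tool_rot: [-0.413, 0.415, 0.574, -0.572]
contact_force: [-0.4, 1.4, 0.9]
opening: 0.0226
```

Run:
```python
from h import *
delta([*FX[:2],.065], FX[2]+np.pi/2)
im,m=save('wrist','w8'); save('side','s8'); save('top','t8')
print(r.get_obs()['moment'])
c=cv2.imread('pics/w8.png')[150:300,160:360]; cv2.imwrite('pics/w8c.png',cv2.resize(c,None,fx=4,fy=4))
```

```text
t 8.55 pos [ 0.5367 -0.143   0.0692] F [-0.4  1.4  0.9] open 0.0226 j [-0.32  0.01  1.63  0.    1.5  -2.21]
toolx yaw 1.89 tooly [ 0.004  0.    -1.   ] twist [ 0.004  0.001 -0.001] dp cm now [0.07 0.42 0.11] dp cm after twist [0.07 0.42 0.11]
[ 0.29608516  0.13136474 -0.00673879]
```

View pics/w8c.png

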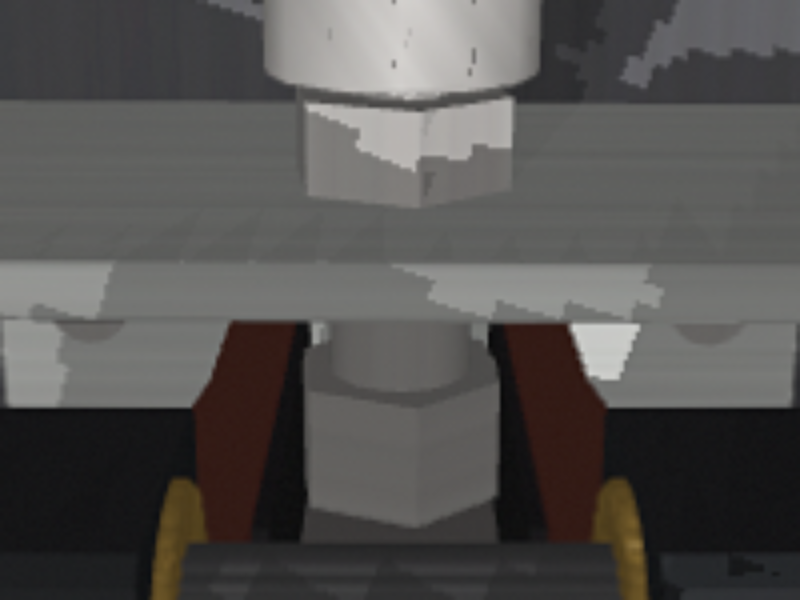

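View pics/s8.png

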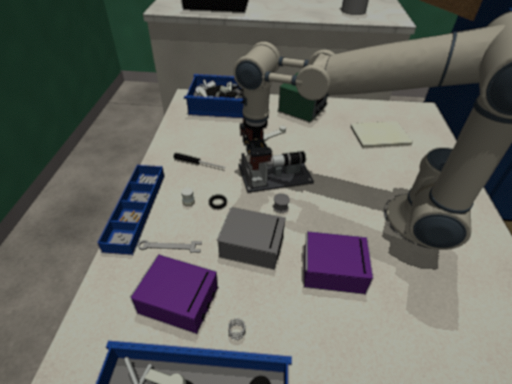

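View pics/t8.png

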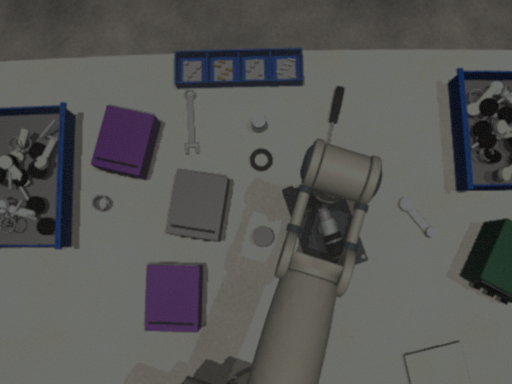

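The opening is 22.6 mm, about the head's across-flats, with the flats against the pads. The cover is shut and the bystanders haven't moved. I'll wait a second to check that the bolt stays still.

Request:
play_rows --targets '[{"twist":[0,0,0],"dp":[0,0,0],"gripper":1},{"twist":[0,0,0],"dp":[0,0,0],"gripper":1},{"twist":[0,0,0],"dp":[0,0,0],"gripper":1},{"twist":[0,0,0],"dp":[0,0,0],"gripper":1},{"twist":[0,0,0],"dp":[0,0,0],"gripper":1},{"twist":[0,0,0],"dp":[0,0,0],"gripper":1},{"twist":[0,0,0],"dp":[0,0,0],"gripper":1},{"twist":[0,0,0],"dp":[0,0,0],"gripper":1},{"twist":[0,0,0],"dp":[0,0,0],"gripper":1},{"twist":[0,0,0],"dp":[0,0,0],"gripper":1}]'

```text
time_s: 9.7
eef_pos: [0.5366, -0.1431, 0.0691]
tool_rot: [-0.413, 0.415, 0.574, -0.572]
contact_force: [-0.8, 1.4, 0.8]
opening: 0.0223
```

Run:
```python
from h import *
delta([*FX[:2],.065], FX[2]+np.pi/2)
im,m=save('wrist','w9'); print(r.get_obs()['moment'])
c=cv2.imread('pics/w9.png')[150:300,160:360]; cv2.imwrite('pics/w9c.png',cv2.resize(c,None,fx=4,fy=4))
```

```text
t 9.7 pos [ 0.5366 -0.1431  0.0691] F [-0.8  1.4  0.8] open 0.0223 j [-0.32  0.01  1.63  0.    1.5  -2.21]
toolx yaw 1.89 tooly [ 0.003  0.001 -1.   ] twist [ 0.003  0.001 -0.001] dp cm now [0.07 0.41 0.11] dp cm after twist [0.07 0.41 0.11]
[0.24307227 0.16251248 0.00514703]
```

View pics/w9c.png

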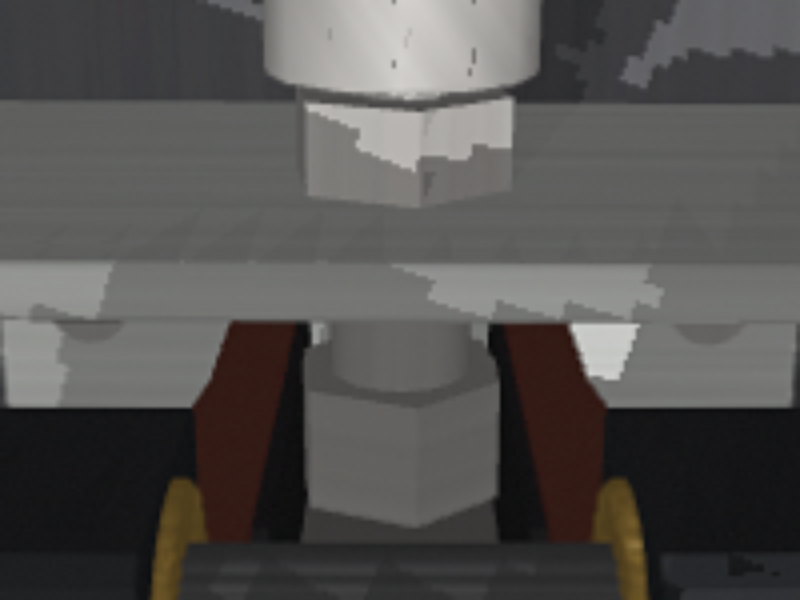

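The two pictures, about 1 s apart, match: the hex corner stays at (415,525) in the crop and the nut corner at (418,205). The bolt is still, so I'm handing in.

```bash
python3 -c "
from rig import r
print(r.hand_in())"
```

```text
the job is handed in; nothing more can be done
None
```

The cover is shut and the gripper is holding the bolt head still; I handed the job in at about 9.7 s of the 51 s allowed.

- **Cover:** I pressed it with closed fingertips along its arc until the tips stood at about 75 mm (76 mm is shut). The side and top pictures afterwards show it flat on the box.
- **Bolt:** I lowered the open fingers into the gap with no contact and gripped the head across its flats at 40 N. The opening is 22.3 mm for a 22 mm head. Wrist pictures about 1 s apart show no turning, and the reaction moment is about 0.3 N m.
- **Loose parts:** In the last top and side pictures they are where they started, except that the arm hides part of the fixture area in the top view.

Two readings were off plan. The fingertips pressed on the shut cover with about 43 N vertical force (about 48 N in total). That was finger contact and well under the 120 N wrist limit; the 40 N limit is for the arm and gripper body. The tool also sits about 4 mm higher than planned on the head, which the pads still cover.

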